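Case the tile scriber and set its bayonet cap half way to the click

TASK

Put the tile scriber away: take it from the wooden block and slide it, steel tip down, all the way into the metal storage tube; then fit the bayonet cap over it, slots on the tube's two pins and rim down on the shoulder, and turn it clockwise (seen from above) half way to the lock, so that its grip bar points at the two small marks on the shoulder, never on to the click. Finish still gripping the cap, holding it still there so that I can check the fit before it is locked.

Things in the scene. Friction and masses are not known exactly. Their poses are not given: they have to be found in the camera images.
- scriber: Tile scriber: straight round rod 14 mm in diameter, 115 mm long, lower 30 mm steel, rest pale wood; the lowest 12 mm tapers to a 5 mm tip. 50 g. Starts upright, tip down, in the wooden block. Origin at the tip, z along the rod towards its wooden end.
- scriber_top (a point): Centre of the scriber's flat wooden end, 115 mm from the tip; the end to grip.
- block: Wooden tool block, fixed, 70 x 70 x 55 mm high, one round hole 16 mm in diameter and 45 mm deep in the middle of its top, from which the scriber stands out 70 mm. Origin under its centre. The block and the cap may stand on either side of the tube.
- tube: Aluminium storage tube, upright, fixed on a 100 x 100 x 7 mm plate. Body 62 mm in diameter up to a flat shoulder at height 60 mm, then a neck 30 mm in diameter up to the mouth at 82 mm (outer edge chamfered). Two bayonet pins on the neck, along the tube's +x and -x. Origin under the centre of the plate, z up.
- tube_shoulder (a point): On the tube's axis at the height of the shoulder (60 mm above the tube's origin); axes as the tube's.
- tube_mouth (a point): Centre of the tube's mouth, 82 mm above the tube's origin. Round bore 17 mm in diameter, floor at height 7 mm, so the scriber, when home, stands 40 mm out of the mouth.
- tube_pin (a point): Outer end of the pin on the tube's +x side, 23 mm from the axis, height 70 mm. Both steel pins are 6 mm thick and stick 8 mm out of the neck.
- tube_mark (a point): One of two half-way marks on opposite edges of the shoulder, 28 mm from the axis: bars 5.5 x 2.5 mm, 2 mm high, 40 degrees clockwise (from above) from each pin. Its x axis points level outwards from the tube's axis through the mark.
- tube_post (a point): One of two steel spring posts that make the lock click, 6 mm thick, 5 mm high, standing on the shoulder 25.5 mm from the axis, 62 degrees counterclockwise from each pin. They give outwards when the cap is forced past.
- cap: White hollow bayonet cap, 70 g, starts upright on the table, open end down. Body 42 mm in diameter, 72 mm high; bore 34 mm, 68 mm deep. On top a grip bar 40 mm long (along cap x), 14 mm thick (along y), 22 mm high: 94 mm in all. Two small nubs low on the skirt ride against the spring posts. Origin at the centre of the rim, z up.
- cap_bar (a point): Middle of the cap's grip bar, 83 mm above the rim, 11 mm below the bar's top; axes as the cap's.
- cap_slot (a point): Mouth of the L slot in the rim on cap +x, below the end of the grip bar (another on -x): 10 mm wide, leading to a level channel 5 to 15.5 mm above the rim. The cap drops on only with the bar in line with the pins (within about 6 degrees, either way round). Then it turns clockwise only, freely to 58 degrees where it meets the spring posts; click at 68, stop near 82. Half way is 40.
- nippers: Bystander: tile nippers with red handles, about 220 mm long, lying on the table beyond the work. Origin near the pivot.
- tile_tub: Bystander: open black tub with tiles, 130 x 190 x 45 mm. Origin under its centre.
- glass_pot: Bystander: small glass pot, 70 mm across, 45 mm high. Origin under its centre.

How it is judged:
By the outcome, as a careful person would: the job done as asked, in the order asked, and still so for the second after the job is handed in, while the arm keeps its last pose, push and grip.
It also fails if it takes over 54 s, if anything falls off the work surface, if the arm or the gripper's body presses on something with over 40 N, if the wrist force passes 120 N, or if a joint passes its speed limit or range.

ROBOT

A 6-joint arm with a two-finger parallel gripper is mounted at the origin on the work surface. World frame = base frame: x ahead of the robot, y to its left, z up, the work surface at z = 0. Lengths are in m, angles in degrees, forces in N, time in s.
With the tool pointing down it reaches from about 0.4 to 0.825 m from the base axis. Payload 7 kg.
Tool frame: the origin (TCP) lies on the centre line of the jaws, within the pads' length; the fingertips stand r.tip_reach ahead of it and the grasp point (between the pads) is the TCP (r.tip_reach is the distance from the TCP to the fingertips, in m); z points along the fingers, y is the line along which they close (so a half turn about z gives the same grasp; the last joint's range is limited). The gripper opens to 88 mm and grips with 3 to 60 N. Pads are 19 mm wide; open, the fingers measure 130 mm over their backs; the gripper's body (78 mm by 193 mm) begins 47 mm behind the grasp point.
Start: joints at [80.048, 20.546, 0.682, 0, -70.136, -16.507], TCP at [0.301, 0.604, 0.246] pointing down, gripper open.
Joint ranges: [-176.03, 176.03], [-82.01, 121.73], [-58.28, 71.71], [-173.87, 95.51], [-174.79, -0.11], [-173.66, 173.66]. Speed limits (degrees/s): [136.94, 136.94, 172.46, 180, 180, 180].

INTERFACE

Orientations are given as [roll, pitch, yaw] about the fixed x, y, z axes, in that order (R = Rz(yaw) Ry(pitch) Rx(roll)).
In Python, from plant import sensors, cams, r gives the robot as it stands.
- The arm moves only by the tool drive_tool, never from a script. Its argument "rows" is a list of rows, each an object of numbers: "fingers": the gripper's target within -1 to 1 (fully open at 1, half-way at 0, shut at -1); "x", "y", "z": the shift along the tool's x, y, z in m; "spin": the turn about the tool's z in rad. A call has 1 to 10 rows; each row is the pose to reach, as a shift and turn from the pose commanded when the call began, along the tool's axes at that moment; what a row does not reach only later rows make up. A row lasts 1/8 s, in which the tool goes at most 62.5 mm and 10.7 degrees, less where a joint would pass 70% of its speed; a pose out of reach is approached as far as the arm can. A call with a gripper value outside its range is refused whole. The fingers move at their own pace and stop on an object; "newtons" is the grip in N (left out, the last holds). Time passes only in rows, so rows that repeat a pose let the fingers close. It gives the time, the measured TCP pose, the force, the opening and the grip force at its end, in the units of the state.
- sensors.get_state(): the state, without advancing time (a new reading comes with each control period).
- cams.capture(name): name is "side" or "top" or "wrist"; returns a dict with "pixels" (420x560x3 uint8, red, green, blue), "intrinsics" (3x3 intrinsics, pixels), "k1" (the pictures are not rectified: a ray, as slopes to the right and down, at radius r is drawn at 1 + k1 r^2 times it, then the intrinsics apply), "eye" and "orientation" of the camera in the world; the wrist camera has in their place "T_tool_cam" (4x4, takes a point from camera to tool coordinates, whose origin is the TCP and whose axes are the flange's). Camera axes: x right, y up, looking along -z (the intrinsics and any distortion apply to the point x, -y, -z); pixel columns grow to the right and rows downward; lengths in m; the calibration is good to about 2 mm. A picture is of the moment at which its call begins: read the wrist's pose just before it. There is no depth.
- r.close_job(): hands the job in; it is judged then, once.
The state is a dict: "time_s": time; "joints": joint angles; "qd": joint speeds; "joint_torque": joint torques, N m; "tcp_pos": TCP position; "eef_rot": TCP orientation; "contact_force": force on the tool from outside, world axes, zero at the start; "moment": the same for the moment, N m; "gripper_width": finger opening in m; "gripper_force": force on a finger pad.
Only numpy, scipy, OpenCV 4.12 (cv2) and the standard library are available. Lean on these libraries where they do the work, as an engineer would, in place of code of your own. Each camera call takes 0.05 s, during which the arm holds its last target. There are 200 camera calls.

## Working session

There is one attempt and no reset: what is moved stays moved. The work goes in short steps, Python scripts to look and compute and a tool call to move; the robot and the scene stay as the last step left them, time stands still between calls to the robot, and variables do not carry over. Pictures are saved under pics/ and viewed, at most 10 in all, crops included, and the job is handed in when it is done.

Besides the shell and the picture viewer there is one more tool, called after "Request:" by a JSON object that holds its "fn" and its "kwargs". drive_tool: Moves the arm, as the interface text tells. Its arguments: {"type":"object","properties":{"rows":{"type":"array"},"newtons":{"type":"number"}},"required":["rows"]}

```bash
mkdir -p pics; ls; python3 - <<'E'
from plant import sensors,cams,r
import cv2,numpy as np
s=sensors.get_state();print({k:np.round(v,3).tolist() for k,v in s.items()},r.tip_reach)
for n in("top","side"):
    c=cams.capture(n);cv2.imwrite(f"pics/{n}0.png",c["pixels"][:,:,::-1]);print(n,c["intrinsics"],c["k1"],c["eye"],c["orientation"])
print(cams.capture("wrist")["T_tool_cam"])
E
```

```text
pics
{'time_s': 0.0, 'joints': [80.048, 20.589, 0.634, -0.021, -70.136, -16.508], 'qd': [-0.009, -0.021, -0.06, -0.054, 0.048, 0.064], 'joint_torque': [0.0, -58.272, 29.305, 6.997, 0.007, -0.0], 'tcp_pos': [0.301, 0.604, 0.245], 'eef_rot': [179.907, -0.007, -26.467], 'contact_force': [0.207, 0.31, 0.295], 'moment': [0.003, 0.002, -0.015], 'gripper_force': 0.0, 'gripper_width': 0.088} 0.019
top [[439.51793989   0.         277.69020565]
 [  0.         439.51793989 208.96060244]
 [  0.           0.           1.        ]] 0.03631989794239362 [ 0.47283393 -0.00224712  1.00955663] [  8.77025146  -0.84490451 -89.23432264]
side [[382.40607898   0.         278.90908866]
 [  0.         382.40607898 212.46095835]
 [  0.           0.           1.        ]] -0.08039868448871133 [ 0.43754281 -0.62027017  0.59558981] [ 54.13401293   0.1899538  -17.12827099]
[[-4.63427417e-04  9.59200461e-01  2.82726476e-01  7.67023863e-02]
 [ 9.99999826e-01  5.47619281e-04 -2.18760304e-04 -3.15076758e-04]
 [-3.64661454e-04  2.82726326e-01 -9.59200548e-01 -1.39477988e-01]
 [ 0.00000000e+00  0.00000000e+00  0.00000000e+00  1.00000000e+00]]
```

View pics/top0.png

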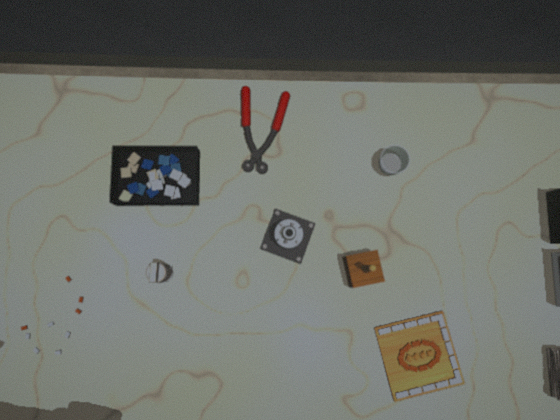

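View pics/side0.png

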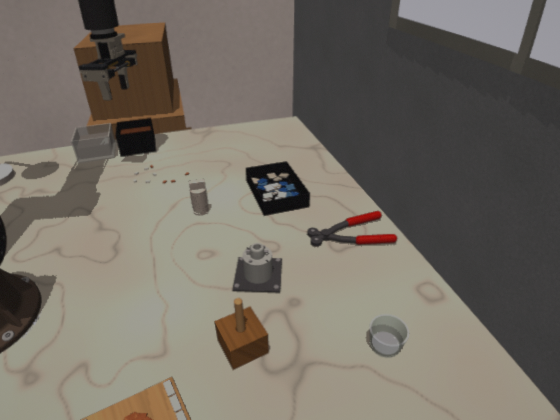

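The top view shows the tube at about (288,234), the block at (363,268) with the scriber top near (372,268), and the cap at (156,271) with its bar roughly vertical. The side view has the tube at (258,262), the scriber top at (239,300) and the cap at (199,197).

```bash
cat > h.py <<'E'
import numpy as np,cv2
from scipy.spatial.transform import Rotation as Ro
from plant import sensors,cams,r
def eul(a): return Ro.from_euler('xyz',a,degrees=True).as_matrix()
def cam(n,save=None):
    s=sensors.get_state();c=cams.capture(n)
    if n=="wrist":
        R=eul(s["eef_rot"]);T=c["T_tool_cam"];c["R"]=R@T[:3,:3];c["p"]=R@T[:3,3]+s["tcp_pos"]
    else: c["R"]=eul(c["orientation"]);c["p"]=np.array(c["eye"])
    if save: cv2.imwrite(save,c["pixels"][:,:,::-1])
    return c
def pix2w(c,uv,z):
    q=cv2.undistortPoints(np.array([[uv]],float),c["intrinsics"],np.array([c["k1"],0,0,0]))[0,0]
    d=c["R"]@[q[0],-q[1],-1]; return c["p"]+d*(z-c["p"][2])/d[2]
def w2pix(c,P):
    v=c["R"].T@(np.array(P)-c["p"]); q=np.array([v[0],-v[1]])/-v[2]
    q=q*(1+c["k1"]*(q@q)); return c["intrinsics"][:2,:2]@q+c["intrinsics"][:2,2]
def tri(obs):
    A=np.zeros((3,3));b=np.zeros(3)
    for c,uv in obs:
        d=pix2w(c,uv,0)-c["p"];d/=np.linalg.norm(d);M=np.eye(3)-np.outer(d,d);A+=M;b+=M@c["p"]
    return np.linalg.solve(A,b)
def totool(dw,s=None):
    s=s or sensors.get_state(); return eul(s["eef_rot"]).T@np.array(dw)
E
python3 - <<'E'
from h import *
t=cam("top");
im=t["pixels"][:,:,::-1]
def crop(u,v,h=26): return cv2.resize(im[v-h:v+h,u-h:u+h],(390,390),interpolation=cv2.INTER_CUBIC)
cv2.imwrite("pics/crops.png",cv2.resize(np.hstack([crop(288,234,30),crop(363,268),crop(156,271)]),None,fx=.68,fy=.68))
print("tube",pix2w(t,(289,233),.082),"scr",pix2w(t,(372,268),.125),"block",pix2w(t,(364,268),.055),"cap",pix2w(t,(155,270),.094))
for uv in [(277,210),(314,222),(299,263),(262,248)]:print(pix2w(t,uv,.007))
E
```

```text
tube [ 0.56497508 -0.03865777  0.082     ] scr [ 0.49313835 -0.20339348  0.125     ] block [ 0.49447581 -0.20207105  0.055     ] cap [0.48383672 0.23576068 0.094     ]
[ 0.62525416 -0.0134037   0.007     ]
[ 0.59866967 -0.09887872  0.007     ]
[ 0.50459674 -0.06489608  0.007     ]
[0.5372848  0.01953207 0.007     ]
```

View pics/crops.png

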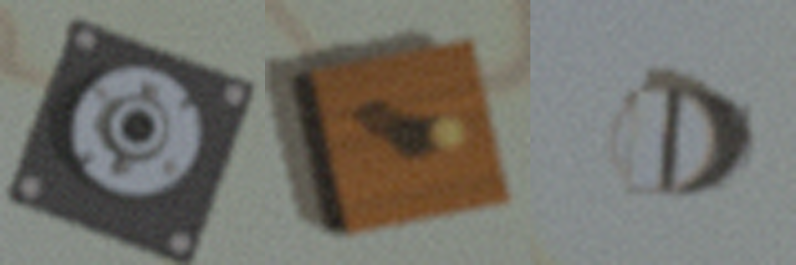

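The crops show the tube with its bore at (136,127), pins near (150,88) and (120,165) and marks near (187,103) and (85,160). The scriber top is at (448,132). The cap bar runs about along world x. I'm moving over towards the tube, yaw to about 0.

Request:
{"fn": "drive_tool", "kwargs": {"rows": [{"x":0.5,"y":0.42,"z":0,"spin":-0.46,"fingers":0},{"x":0.5,"y":0.42,"z":0,"spin":-0.46,"fingers":0},{"x":0.5,"y":0.42,"z":0,"spin":-0.46,"fingers":0},{"x":0.5,"y":0.42,"z":0,"spin":-0.46,"fingers":0},{"x":0.5,"y":0.42,"z":0,"spin":-0.46,"fingers":0},{"x":0.5,"y":0.42,"z":0,"spin":-0.46,"fingers":0},{"x":0.5,"y":0.42,"z":0,"spin":-0.46,"fingers":0},{"x":0.5,"y":0.42,"z":0,"spin":-0.46,"fingers":0},{"x":0.5,"y":0.42,"z":0,"spin":-0.46,"fingers":0},{"x":0.5,"y":0.42,"z":0,"spin":-0.46,"fingers":0}]}}

```text
time_s: 1.45
tcp_pos: [0.5506, 0.0292, 0.2458]
eef_rot: [-180.0, -0.0, -0.1]
contact_force: [0.3, 1.0, -0.0]
gripper_width: 0.0441
gripper_force: 0.0
```

```bash
python3 - <<'E'
from h import *
w=cam("wrist")
w=cam("wrist","pics/w1.png");s=sensors.get_state();print(s["tcp_pos"],s["eef_rot"],w["intrinsics"][0,0],w["k1"])
np.save("w1.npy",{k:w[k] for k in("R","p","intrinsics","k1")},allow_pickle=True)
print([w2pix(w,P).round() for P in([.565,-.0387,.082],[.493,-.2034,.125])])
E
```

```text
[0.55117363 0.02628875 0.24509468] [ 1.79941593e+02  4.34895387e-02 -4.22442011e-01] 308.82837188582096 -0.0015281756548172977
[array([344., 189.]), array([525., 274.])]
```

View pics/w1.png

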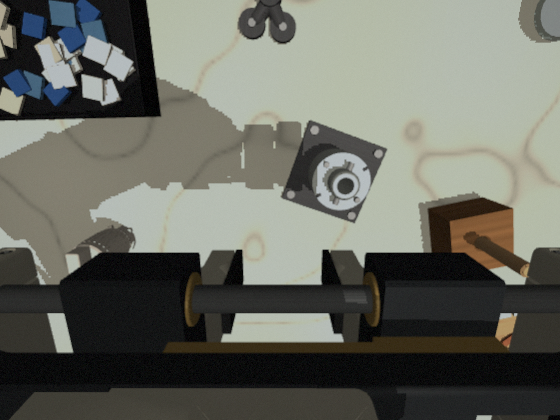

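The wrist view shows the tube mouth at about (345,184), the plate corners at (313,122), (386,149), (357,221) and (282,197), and the scriber end at about (528,273). Both are close to predictions.

```bash
python3 - <<'E'
from h import *
w=np.load("w1.npy",allow_pickle=True).item()
print("tube",pix2w(w,(345.5,184),.082),"scr",pix2w(w,(527,273),.125))
cs=[pix2w(w,u,.007)[:2] for u in[(313,122),(386,149),(357,221),(282,197)]];print(np.mean(cs,0))
for a,b in((0,1),(1,2),(2,3),(3,0)):
    d=cs[b]-cs[a];print(np.degrees(np.arctan2(d[1],d[0])))
E
```

```text
tube [ 0.57032557 -0.03983164  0.082     ] scr [ 0.4935737  -0.20470001  0.125     ]
[ 0.56876906 -0.0413176 ]
-109.62024753857222
162.20922330548984
71.50260700969876
-22.23395417150147
```

Request:
{"fn": "drive_tool", "kwargs": {"rows": [{"x":-0.058,"y":0.23,"z":0,"fingers":0.2},{"x":-0.058,"y":0.23,"z":0,"fingers":0.2},{"x":-0.058,"y":0.23,"z":0,"fingers":0.2},{"x":-0.058,"y":0.23,"z":0.07,"fingers":0.2},{"x":-0.058,"y":0.23,"z":0.07,"fingers":0.2},{"x":-0.058,"y":0.23,"z":0.07,"fingers":0.2},{"x":-0.058,"y":0.23,"z":0.07,"fingers":0.2}]}}

```text
invalid input
```

```bash
python3 - <<'E'
from h import *
w=cam("wrist");w=cam("wrist","pics/w2.png");s=sensors.get_state();print(s["tcp_pos"],s["eef_rot"])
np.save("w2.npy",{k:w[k] for k in("R","p","intrinsics","k1")},allow_pickle=True)
print([w2pix(w,P).round() for P in([.4935,-.204,.125],s["tcp_pos"])])
E
```

```text
[0.55013183 0.02973891 0.24514619] [ 1.79993120e+02  4.22978526e-02 -2.90194682e-01]
[array([533., 271.]), array([279., 283.])]
```

View pics/w2.png

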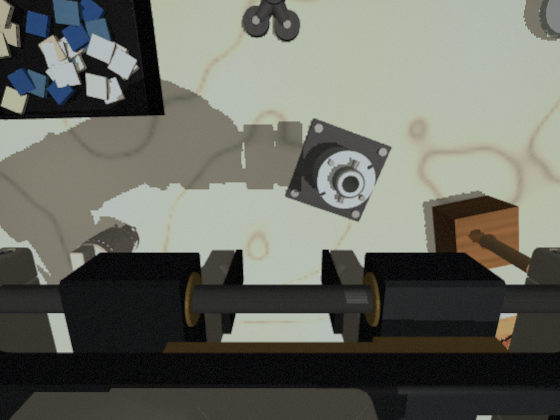

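The move was refused (probably the missing "spin"), so this is the earlier view again, now settled, with the tube mouth at (351,183). Resending.

Request:
{"fn": "drive_tool", "kwargs": {"rows": [{"x":-0.056,"y":0.234,"z":0,"spin":0,"fingers":0.2},{"x":-0.056,"y":0.234,"z":0,"spin":0,"fingers":0.2},{"x":-0.056,"y":0.234,"z":0,"spin":0,"fingers":0.2},{"x":-0.056,"y":0.234,"z":0.07,"spin":0,"fingers":0.2},{"x":-0.056,"y":0.234,"z":0.07,"spin":0,"fingers":0.2},{"x":-0.056,"y":0.234,"z":0.07,"spin":0,"fingers":0.2},{"x":-0.056,"y":0.234,"z":0.07,"spin":0,"fingers":0.2}]}}

```text
time_s: 2.52
tcp_pos: [0.4946, -0.2017, 0.1765]
eef_rot: [180.0, -0.1, -0.0]
contact_force: [0.3, 0.4, 0.6]
gripper_width: 0.0526
gripper_force: 0.0
```

```bash
python3 - <<'E'
from h import *
w=np.load("w2.npy",allow_pickle=True).item();print("tube",pix2w(w,(351,183),.082))
w=cam("wrist");w=cam("wrist","pics/w3.png");s=sensors.get_state();print(s["tcp_pos"],s["eef_rot"],s["time_s"])
np.save("w3.npy",{k:w[k] for k in("R","p","intrinsics","k1")},allow_pickle=True)
print([w2pix(w,P).round() for P in([.4935,-.204,.125],s["tcp_pos"])])
E
```

```text
tube [ 0.56944129 -0.04038087  0.082     ]
[ 0.49480363 -0.20166222  0.1767906 ] [ 1.79986700e+02 -1.22545051e-01  8.08466798e-03] 2.625
[array([286., 245.]), array([282., 282.])]
```

View pics/w3.png

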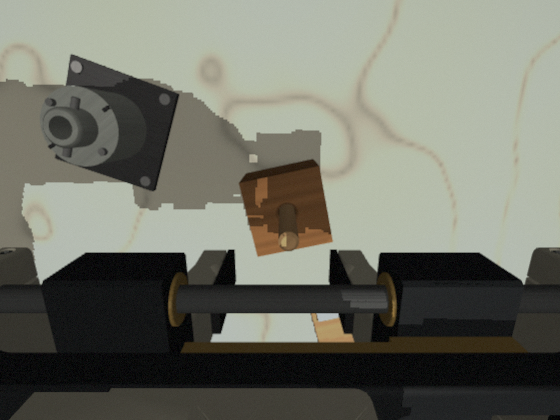

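The scriber's end is at (289,240), against a grip centre column of 282. That needs about +4 mm in tool y and +1.5 mm in x. I'll descend and grip.

Request:
{"fn": "drive_tool", "kwargs": {"rows": [{"x":0.0015,"y":0.0043,"z":0.02,"spin":0,"fingers":0.2},{"x":0.0015,"y":0.0043,"z":0.063,"spin":0,"fingers":0.2},{"x":0.0015,"y":0.0043,"z":0.063,"spin":0,"fingers":0.2},{"x":0.0015,"y":0.0043,"z":0.063,"spin":0,"fingers":-1},{"x":0.0015,"y":0.0043,"z":0.063,"spin":0,"fingers":-1},{"x":0.0015,"y":0.0043,"z":0.063,"spin":0,"fingers":-1},{"x":0.0015,"y":0.0043,"z":0.063,"spin":0,"fingers":-1},{"x":0.0015,"y":0.0043,"z":0.063,"spin":0,"fingers":-1}], "newtons": 25}}

```text
time_s: 3.62
tcp_pos: [0.4954, -0.2071, 0.1129]
eef_rot: [180.0, -0.0, -0.1]
contact_force: [-0.5, 0.8, 1.8]
gripper_width: 0.0135
gripper_force: 25.0
```

Request:
{"fn": "drive_tool", "kwargs": {"rows": [{"x":0,"y":0,"z":-0.05,"spin":0,"fingers":-1},{"x":0,"y":0,"z":-0.105,"spin":0,"fingers":-1},{"x":0,"y":0,"z":-0.105,"spin":0,"fingers":-1},{"x":0.073,"y":-0.166,"z":-0.105,"spin":0,"fingers":-1},{"x":0.073,"y":-0.166,"z":-0.105,"spin":0,"fingers":-1},{"x":0.073,"y":-0.166,"z":-0.105,"spin":0,"fingers":-1},{"x":0.073,"y":-0.166,"z":-0.105,"spin":0,"fingers":-1},{"x":0.073,"y":-0.166,"z":-0.105,"spin":0,"fingers":-1},{"x":0.073,"y":-0.166,"z":-0.105,"spin":0,"fingers":-1}]}}

```text
time_s: 4.75
tcp_pos: [0.5679, -0.0421, 0.2172]
eef_rot: [180.0, 0.0, -0.2]
contact_force: [-0.4, 0.8, -0.0]
gripper_width: 0.0129
gripper_force: 25.0
```

```bash
python3 - <<'E'
from h import *
w=cam("wrist");s=sensors.get_state();w=cam("wrist");print(s["tcp_pos"],s["eef_rot"],s["gripper_width"])
sd=cam("side")
p=np.array(s["tcp_pos"])
for n,c in(("w",w),("s",sd)):
    print(n,w2pix(c,[.569,-.040,.082]).round(),w2pix(c,p-[0,0,.103]).round(),w2pix(c,p).round())
    np.save(f"{n}4.npy",{k:c[k] for k in("R","p","intrinsics","k1")},allow_pickle=True)
u,v=w2pix(sd,[.569,-.04,.1]).astype(int)
a=cv2.resize(w["pixels"][100:300,180:380],(400,400),interpolation=cv2.INTER_CUBIC)
b=cv2.resize(sd["pixels"][v-50:v+50,u-50:u+50],(400,400),interpolation=cv2.INTER_CUBIC)
print(u,v);cv2.imwrite("pics/m4.png",np.hstack([a,b])[:,:,::-1])
E
```

```text
[ 0.56794904 -0.04224055  0.21743306] [ 1.79995897e+02  2.04314505e-02 -1.84625901e-01] 0.013072219600752416
w [280. 208.] [282. 220.] [282. 282.]
s [258. 246.] [257. 235.] [255. 191.]
257 239
```

View pics/m4.png

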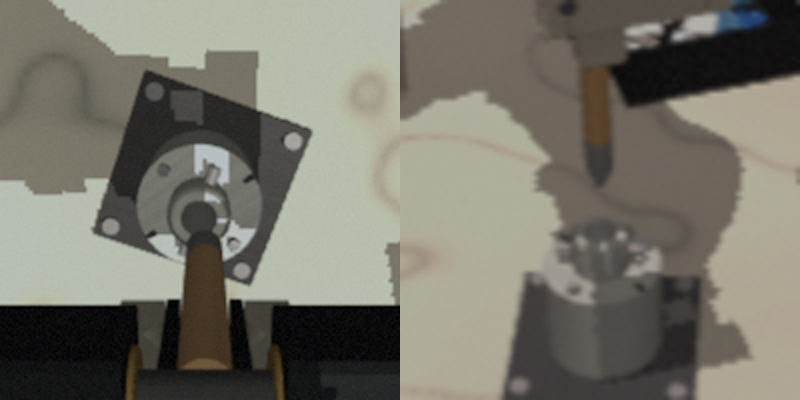

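The side crop shows the tip at (600,185) right above the mouth at (600,228). In the wrist crop the neck centre is about 4 px left of the rod. I'll shift +1 mm in x and −3 mm in tool y, lower partly and check the force.

Request:
{"fn": "drive_tool", "kwargs": {"rows": [{"x":0.001,"y":-0.003,"z":0.02,"spin":0,"fingers":-1},{"x":0.001,"y":-0.003,"z":0.035,"spin":0,"fingers":-1},{"x":0.001,"y":-0.003,"z":0.042,"spin":0,"fingers":-1},{"x":0.001,"y":-0.003,"z":0.045,"spin":0,"fingers":-1},{"x":0.001,"y":-0.003,"z":0.045,"spin":0,"fingers":-1}]}}

```text
time_s: 5.52
tcp_pos: [0.5692, -0.0384, 0.1725]
eef_rot: [180.0, 0.0, -0.1]
contact_force: [-0.6, -0.2, -0.9]
gripper_width: 0.0134
gripper_force: 25.0
```

Request:
{"fn": "drive_tool", "kwargs": {"rows": [{"x":0,"y":0,"z":0.007,"spin":0,"fingers":-1},{"x":0,"y":0,"z":0.014,"spin":0,"fingers":-1},{"x":0,"y":0,"z":0.02,"spin":0,"fingers":-1},{"x":0,"y":0,"z":0.02,"spin":0,"fingers":-1}]}}

```text
time_s: 6.02
tcp_pos: [0.5691, -0.0382, 0.1518]
eef_rot: [180.0, 0.1, -0.1]
contact_force: [-1.9, -1.9, -1.8]
gripper_width: 0.0136
gripper_force: 25.0
```

Request:
{"fn": "drive_tool", "kwargs": {"rows": [{"x":-0.0006,"y":0.0007,"z":0.008,"spin":0,"fingers":-1},{"x":-0.0006,"y":0.0007,"z":0.016,"spin":0,"fingers":-1},{"x":-0.0006,"y":0.0007,"z":0.024,"spin":0,"fingers":-1},{"x":-0.0006,"y":0.0007,"z":0.032,"spin":0,"fingers":-1},{"x":-0.0006,"y":0.0007,"z":0.038,"spin":0,"fingers":-1},{"x":-0.0006,"y":0.0007,"z":0.041,"spin":0,"fingers":-1},{"x":-0.0006,"y":0.0007,"z":0.041,"spin":0,"fingers":-1}]}}

```text
time_s: 6.9
tcp_pos: [0.5689, -0.0388, 0.1114]
eef_rot: [180.0, 0.0, -0.1]
contact_force: [-0.3, -0.3, -1.1]
gripper_width: 0.0137
gripper_force: 25.0
```

Request:
{"fn": "drive_tool", "kwargs": {"rows": [{"x":0,"y":0,"z":0.002,"spin":0,"fingers":-1},{"x":0,"y":0,"z":0.002,"spin":0,"fingers":0.2},{"x":0,"y":0,"z":0.002,"spin":0,"fingers":0.2},{"x":0,"y":0,"z":0.002,"spin":0,"fingers":0.2},{"x":0,"y":0,"z":0.002,"spin":0,"fingers":0.2},{"x":0,"y":0,"z":-0.05,"spin":0,"fingers":0.2},{"x":0,"y":0,"z":-0.11,"spin":0,"fingers":0.2},{"x":0,"y":0,"z":-0.12,"spin":0,"fingers":0.2}]}}

```text
time_s: 7.9
tcp_pos: [0.5711, -0.0387, 0.2364]
eef_rot: [-179.9, -0.5, -0.1]
contact_force: [-0.0, 0.3, 0.2]
gripper_width: 0.0524
gripper_force: 0.0
```

Request:
{"fn": "drive_tool", "kwargs": {"rows": [{"x":-0.083,"y":-0.275,"z":0,"spin":0,"fingers":0.2},{"x":-0.083,"y":-0.275,"z":0,"spin":0,"fingers":0.2},{"x":-0.083,"y":-0.275,"z":0,"spin":0,"fingers":0.2},{"x":-0.083,"y":-0.275,"z":0,"spin":0,"fingers":0.2},{"x":-0.083,"y":-0.275,"z":0,"spin":0,"fingers":0.2},{"x":-0.083,"y":-0.275,"z":0,"spin":0,"fingers":0.2},{"x":-0.083,"y":-0.275,"z":0,"spin":0,"fingers":0.2},{"x":-0.083,"y":-0.275,"z":0,"spin":0,"fingers":0.2}]}}

```text
time_s: 8.9
tcp_pos: [0.4865, 0.2353, 0.2314]
eef_rot: [180.0, 0.0, -0.2]
contact_force: [-0.3, -1.0, -0.1]
gripper_width: 0.0524
gripper_force: 0.0
```

```bash
python3 - <<'E'
from h import *
w=cam("wrist");s=sensors.get_state();w=cam("wrist");print(s["tcp_pos"],s["eef_rot"],s["gripper_width"],s["time_s"])
t=cam("top");sd=cam("side")
p=np.array(s["tcp_pos"])
print(w2pix(w,[.484,.236,.094]).round(),w2pix(w,p).round())
print("side scr top",w2pix(sd,[.569,-.039,.122]), "top", w2pix(t,[.569,-.039,.122]))
np.save("w5.npy",{k:w[k] for k in("R","p","intrinsics","k1")},allow_pickle=True)
u,v=w2pix(w,[.484,.236,.094]).astype(int);print(u,v)
a=cv2.resize(w["pixels"][v-70:v+70,u-70:u+70],(420,420),interpolation=cv2.INTER_CUBIC)
u,v=w2pix(sd,[.569,-.039,.1]).astype(int);print(u,v)
b=cv2.resize(sd["pixels"][v-30:v+30,u-25:u+25],(350,420),interpolation=cv2.INTER_CUBIC)
cv2.imwrite("pics/m5.png",np.hstack([a,b])[:,:,::-1])
E
```

```text
[0.48659756 0.23531262 0.23146125] [ 1.79991397e+02  7.75768506e-03 -1.83306301e-01] 0.052921861065624104 8.95
[281. 212.] [282. 282.]
side scr top [256.75648803 230.47394863] top [289.97853495 229.08637368]
281 211
257 238
```

View pics/m5.png

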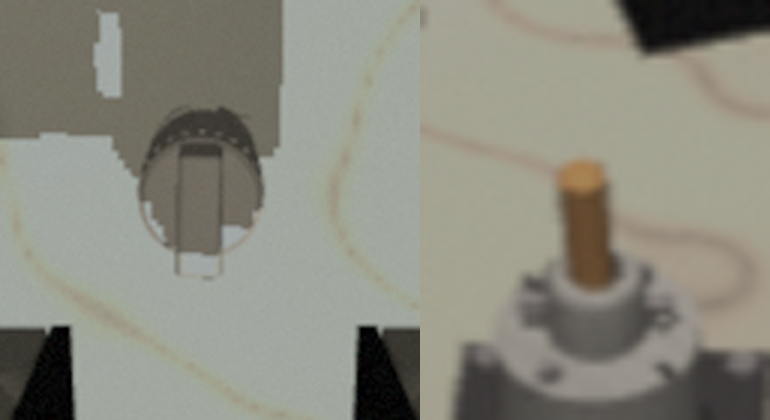

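The crop shows the cap's bar top face spanning (177–223, 157–278), so its centre is at full pixel (277.7,213.3) with about 1° tilt. The side crop shows the scriber fully home: its top is at about (582,175), slightly lower than predicted. Next I'll descend on the cap and grip it.

Request:
{"fn": "drive_tool", "kwargs": {"rows": [{"x":-0.0035,"y":-0.0037,"z":0.05,"spin":0.02,"fingers":0.2},{"x":-0.0035,"y":-0.0037,"z":0.1,"spin":0.02,"fingers":0.2},{"x":-0.0035,"y":-0.0037,"z":0.13,"spin":0.02,"fingers":0.2},{"x":-0.0035,"y":-0.0037,"z":0.138,"spin":0.02,"fingers":0.2},{"x":-0.0035,"y":-0.0037,"z":0.138,"spin":0.02,"fingers":-1},{"x":-0.0035,"y":-0.0037,"z":0.138,"spin":0.02,"fingers":-1},{"x":-0.0035,"y":-0.0037,"z":0.138,"spin":0.02,"fingers":-1},{"x":-0.0035,"y":-0.0037,"z":0.138,"spin":0.02,"fingers":-1},{"x":-0.0035,"y":-0.0037,"z":0.138,"spin":0.02,"fingers":-1}], "newtons": 30}}

```text
time_s: 10.22
tcp_pos: [0.4831, 0.2401, 0.0941]
eef_rot: [-180.0, -0.0, -1.2]
contact_force: [-0.4, -0.7, 2.7]
gripper_width: 0.0135
gripper_force: 30.0
```

Request:
{"fn": "drive_tool", "kwargs": {"rows": [{"x":0,"y":0,"z":-0.05,"spin":0,"fingers":-1},{"x":0,"y":0,"z":-0.1,"spin":0,"fingers":-1},{"x":0,"y":0,"z":-0.142,"spin":0,"fingers":-1},{"x":0.0917,"y":0.277,"z":-0.142,"spin":0.32,"fingers":-1},{"x":0.0917,"y":0.277,"z":-0.142,"spin":0.32,"fingers":-1},{"x":0.0917,"y":0.277,"z":-0.142,"spin":0.32,"fingers":-1},{"x":0.0917,"y":0.277,"z":-0.142,"spin":0.32,"fingers":-1},{"x":0.0917,"y":0.277,"z":-0.142,"spin":0.32,"fingers":-1},{"x":0.0917,"y":0.277,"z":-0.142,"spin":0.32,"fingers":-1},{"x":0.0917,"y":0.277,"z":-0.142,"spin":0.32,"fingers":-1}]}}

```text
time_s: 11.48
tcp_pos: [0.5682, -0.039, 0.2353]
eef_rot: [180.0, 0.0, -19.6]
contact_force: [0.1, 0.1, -0.5]
gripper_width: 0.0139
gripper_force: 30.0
```

```bash
python3 - <<'E'
from h import *
w=cam("wrist");s=sensors.get_state();w=cam("wrist");print(s["tcp_pos"],s["eef_rot"],s["gripper_width"],s["time_s"])
sd=cam("side");p=np.array(s["tcp_pos"])
for n,c in(("w",w),("s",sd)):
    print(n,"tcp",w2pix(c,p),"rim",w2pix(c,p-[0,0,.094]),"scr",w2pix(c,[.569,-.039,.122]),"mouth",w2pix(c,[.569,-.039,.082]))
    np.save(f"{n}6.npy",{k:c[k] for k in("R","p","intrinsics","k1")},allow_pickle=True)
a=cv2.resize(w["pixels"][110:300,190:380],(450,450),interpolation=cv2.INTER_CUBIC)
b=cv2.resize(sd["pixels"][180:280,218:296],(351,450),interpolation=cv2.INTER_CUBIC)[:,:350]
cv2.imwrite("pics/m6.png",np.hstack([a,b])[:,:,::-1])
E
```

```text
[ 0.5682663  -0.03851657  0.23542569] [-1.79996601e+02  1.78382108e-02 -1.95738404e+01] 0.013725709025143579 11.525
w tcp [282.45383896 281.78694687] rim [282.21322048 223.43148047] scr [282.42901068 215.38048307] mouth [282.34897724 203.63264944]
s tcp [253.97588644 181.42090929] rim [255.95898011 222.62643935] scr [256.75648803 230.47394863] mouth [257.49358017 245.75425564]
```

View pics/m6.png

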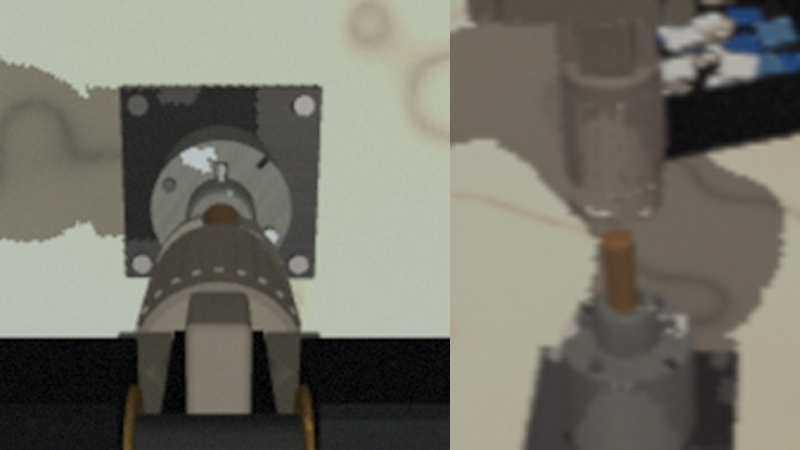

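The plate looks square to the tool and its pin is in line with the bar (pin at (222,170), bar centre 218). In the side view the cap rim centre (616,210) is over the scriber (618,240). I'll shift +0.7 mm in tool y and lower.

Request:
{"fn": "drive_tool", "kwargs": {"rows": [{"x":0.0003,"y":0.0007,"z":0.015,"spin":0,"fingers":-1},{"x":0.0003,"y":0.0007,"z":0.03,"spin":0,"fingers":-1},{"x":0.0003,"y":0.0007,"z":0.045,"spin":0,"fingers":-1},{"x":0.0003,"y":0.0007,"z":0.055,"spin":0,"fingers":-1},{"x":0.0003,"y":0.0007,"z":0.06,"spin":0,"fingers":-1},{"x":0.0003,"y":0.0007,"z":0.063,"spin":0,"fingers":-1},{"x":0.0003,"y":0.0007,"z":0.063,"spin":0,"fingers":-1}]}}

```text
time_s: 12.5
tcp_pos: [0.5687, -0.0398, 0.1727]
eef_rot: [-180.0, -0.0, -19.6]
contact_force: [-0.2, -0.6, 0.2]
gripper_width: 0.0136
gripper_force: 30.0
```

Request:
{"fn": "drive_tool", "kwargs": {"rows": [{"x":0,"y":0,"z":0.003,"spin":0,"fingers":-1},{"x":0,"y":0,"z":0.006,"spin":0,"fingers":-1},{"x":0,"y":0,"z":0.009,"spin":0,"fingers":-1},{"x":0,"y":0,"z":0.011,"spin":0,"fingers":-1},{"x":0,"y":0,"z":0.011,"spin":0,"fingers":-1}]}}

```text
time_s: 13.12
tcp_pos: [0.5685, -0.0397, 0.1614]
eef_rot: [180.0, 0.0, -19.6]
contact_force: [-0.2, -0.1, -0.9]
gripper_width: 0.0138
gripper_force: 30.0
```

Request:
{"fn": "drive_tool", "kwargs": {"rows": [{"x":0,"y":0,"z":0.003,"spin":0,"fingers":-1},{"x":0,"y":0,"z":0.005,"spin":0,"fingers":-1},{"x":0,"y":0,"z":0.0065,"spin":0,"fingers":-1},{"x":0,"y":0,"z":0.0072,"spin":0,"fingers":-1},{"x":0,"y":0,"z":0.0075,"spin":0,"fingers":-1},{"x":0,"y":0,"z":0.0075,"spin":0,"fingers":-1}]}}

```text
time_s: 13.88
tcp_pos: [0.5686, -0.0397, 0.1541]
eef_rot: [-180.0, -0.0, -19.6]
contact_force: [-0.6, 0.1, -0.8]
gripper_width: 0.0136
gripper_force: 30.0
```

Request:
{"fn": "drive_tool", "kwargs": {"rows": [{"x":0,"y":0,"z":0.0005,"spin":0,"fingers":-1},{"x":0,"y":0,"z":0.001,"spin":0,"fingers":-1},{"x":0,"y":0,"z":0.001,"spin":0,"fingers":-1}]}}

```text
time_s: 14.25
tcp_pos: [0.5688, -0.0398, 0.1541]
eef_rot: [-180.0, -0.1, -19.6]
contact_force: [-3.0, -0.3, 6.7]
gripper_width: 0.0137
gripper_force: 30.0
```

The cap is seated on the shoulder with a 6.7 N push. Now turning it 40° clockwise.

Request:
{"fn": "drive_tool", "kwargs": {"rows": [{"x":0,"y":0,"z":0,"spin":0.09,"fingers":-1},{"x":0,"y":0,"z":0,"spin":0.18,"fingers":-1},{"x":0,"y":0,"z":0,"spin":0.28,"fingers":-1},{"x":0,"y":0,"z":0,"spin":0.38,"fingers":-1},{"x":0,"y":0,"z":0,"spin":0.48,"fingers":-1},{"x":0,"y":0,"z":0,"spin":0.58,"fingers":-1},{"x":0,"y":0,"z":0,"spin":0.66,"fingers":-1},{"x":0,"y":0,"z":0,"spin":0.698,"fingers":-1},{"x":0,"y":0,"z":0,"spin":0.698,"fingers":-1},{"x":0,"y":0,"z":0,"spin":0.698,"fingers":-1}]}}

```text
time_s: 15.5
tcp_pos: [0.5695, -0.0397, 0.1541]
eef_rot: [-179.9, -0.1, -59.5]
contact_force: [-0.8, -0.0, 5.4]
gripper_width: 0.0141
gripper_force: 30.0
```

```bash
python3 - <<'E'
from h import *
w=cam("wrist");s=sensors.get_state();w=cam("wrist");print({k:np.round(s[k],4).tolist() for k in("tcp_pos","eef_rot","contact_force","moment","gripper_width")})
ax=np.array([.569,-.039]);np.save("w7.npy",{k:w[k] for k in("R","p","intrinsics","k1")},allow_pickle=True)
for nm,off in(("pin",-19.6),("mark",-59.6)):
    a=np.radians(off);print(nm,w2pix(w,[*(ax+(.028 if nm=="mark" else .023)*np.array([np.cos(a),np.sin(a)])),.062 if nm=="mark" else .07]))
sd=cam("side")
a=cv2.resize(w["pixels"][120:330,180:390],(560,560),interpolation=cv2.INTER_CUBIC)
b=cv2.resize(sd["pixels"][190:290,236:278],(235,560),interpolation=cv2.INTER_CUBIC)
cv2.imwrite("pics/m7.png",np.hstack([a,b])[:,:,::-1])
E
```

```text
{'tcp_pos': [0.5695, -0.0396, 0.1541], 'eef_rot': [-179.8836, -0.0629, -59.5051], 'contact_force': [0.4485, 0.1589, 5.2011], 'moment': [0.0123, -0.0236, -0.0889], 'gripper_width': 0.0143}
pin [263.05904513 206.10509253]
mark [282.81182016 190.31882783]
```

View pics/m7.png

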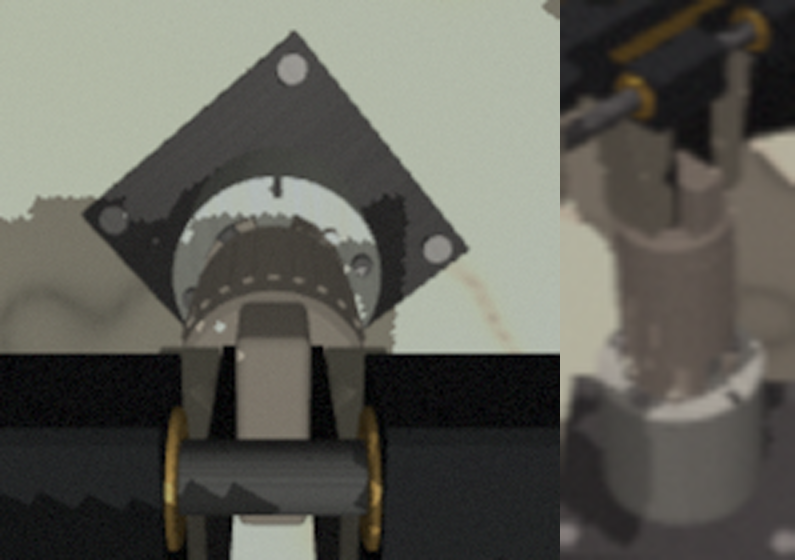

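The mark at (277,186) lies straight ahead of the bar (centre about 273; shoulder disc centre about 276.5). The cap is therefore within about 1° of half way. The side view shows the rim down on the shoulder, the grip is held and the force is steady at about 5 N. Handing in.

```bash
python3 -c "
from plant import r
print(r.close_job())"
```

```text
the job is handed in; nothing more can be done
None
```

The scriber is fully home in the tube. The cap is seated on the shoulder and turned 40° clockwise (within about 1°), its bar pointing at the marks, and the arm is still gripping it; I handed the job in at about 15.6 s, and no verdict came back.

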